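Build up the specimen holder on the microscope stage

TASK

Build up the specimen holder on the spindle of the microscope stage (the one with the square dark base, not the round storage stand): first the square adapter plate, then the riser tube, then the specimen carousel with its stubs upward, and the knurled brass cap on top. Lower each part onto the one below so that it sits flat, do not drop it, and do not knock over the sample jar.

Things in the scene. Friction and masses are not known exactly. Their poses are not given: they have to be found in the camera images.
- stage: Microscope stage, fixed to the table: SQUARE dark steel base 76 x 76 x 16 mm. From its centre rises a plain steel spindle 10 mm in diameter and 55 mm tall (tip 71 mm above the table), the last 6 mm of it tapering to a 3 mm tip. Origin: centre of the underside, on the table; z up along the spindle; x and y along the base's sides.
- stand: Storage stand, NOT the target, fixed to the table: ROUND white plastic base 72 mm in diameter, 16 mm high. From its centre rises a plain steel spindle 10 mm in diameter and 55 mm tall (tip 71 mm above the table), the last 6 mm of it tapering to a 3 mm tip. Origin: centre of the underside.
- plate: Adapter plate, loose: square bare aluminium plate 50 x 50 x 12 mm with a plain 18 mm hole through its centre. Lies flat. Origin: centre of the underside; x and y along its sides (grip it across two opposite sides), z up. About 75 g.
- riser: Riser, loose: plain aluminium tube standing upright, 34 mm outside diameter, 18 mm bore right through, 20 mm tall. Origin: centre of the underside; z up. About 40 g.
- carousel: Specimen carousel, loose: round aluminium disc 56 mm in diameter, 10 mm thick, with a raised hub (26 mm in diameter, 4 mm high, so 14 mm over all) around the 18 mm hole through its centre, and six steel specimen stubs (12 mm discs, 3 mm high) standing around the hub on its top. The next part sits on the hub. Lies flat, stubs up; it is taken by its rim. Origin: centre of the underside; z up. About 65 g.
- cap: Knurled clamp cap, loose: upright brass cylinder 26 mm in diameter, 26 mm tall, closed on top, with a blind bore 16 mm in diameter and 15 mm deep in its underside that goes over the spindle's tip. Stands bore down. Origin: centre of the underside; z up. About 70 g.
- jar: Bystander: small amber sample jar with a black lid, 44 mm in diameter, 50 mm tall, standing loose among the parts. Origin: centre of the underside.
Not all that is in view belongs to the job. What is meant by the cap is not orange, and is the smaller of those in its own colour. What is shaped like the carousel but turquoise is not meant.

How it is judged:
By the outcome, as a careful person would: the job done as asked, in the order asked, and still so for the second after the job is handed in, with the robot touching nothing.
It also fails if it takes over 90 s, if anything falls off the work surface, if the arm or the gripper's body presses on something with over 40 N, if the wrist force passes 120 N, or if a joint passes its speed limit or range.

ROBOT

A 7-joint arm with a two-finger parallel gripper is mounted at the origin on the work surface. World frame = base frame: x ahead of the robot, y to its left, z up, the work surface at z = 0. Lengths are in mm, angles in rad, forces in N, time in s.
With the tool pointing down it reaches from about 350 to 900 mm from the base axis. Payload 8.1 kg.
Tool frame: the origin (TCP) lies at the centre of the arm's flange, where the gripper is bolted on; the fingertips stand 173 mm ahead of it and the grasp point (between the pads) lies 155 mm ahead of it; z points along the fingers, y is the line along which they close (so a half turn about z gives the same grasp; the last joint's range is limited). The gripper opens to 85 mm and grips with 20 to 120 N. Pads are 22 mm wide; open, the fingers measure 114 mm over their backs; the gripper's body (76 mm by 85 mm) begins 54 mm behind the grasp point. The pads swing forward as they close: fully open they stand 13 mm farther back than shut.
Start: joints at [1.15, 0.434, 0.025, 1.573, -0.012, 1.134, -0.075], TCP at [195.274, -593.718, 404.723] pointing down, gripper open.
Joint ranges: [-2.62, 2.62], [-0.44, 2.09], [-1.27, 1.32], [0.08, 2.57], [-1.32, 4.46], [0.12, 2], [-2.74, 2.74]. Speed limits (rad/s): [2.22, 2.22, 3.01, 3.01, 3.14, 3.14, 3.14].

INTERFACE

Orientations are given as a rotation vector (axis times angle).
In Python, from station import read_state, camera, job_done gives the robot as it stands.
- The arm moves only by the tool jog_arm, never from a script. Its argument "steps" is a list of rows, each an object of numbers: "x", "y", "z": the shift along the world's x, y, z in cm; "ax", "ay", "az": the turn, a rotation vector about the world's x, y, z in rad; "gripper": the finger opening in cm, from 0 to 8.54. In form: [{"x": .., "y": .., "z": .., "ax": .., "ay": .., "az": .., "gripper": ..}, ...]. A call has 1 to 10 rows; each row is the pose to reach, as a shift and turn from the pose commanded when the call began; what a row does not reach only later rows make up. A row lasts 1/12 s, in which the tool goes at most 41.7 mm and 7.16 degrees, less where a joint would pass 70% of its speed; a pose out of reach is approached as far as the arm can. A call with a gripper value outside its range is refused whole. The fingers move at their own pace and stop on an object; "squeeze" is the grip in N (left out, the last holds). Time passes only in rows, so rows that repeat a pose let the fingers close. It gives the time, the measured TCP pose, the force, the opening and the grip force at its end, in the units of the state.
- read_state(): the state, without advancing time (a new reading comes with each control period).
- camera(name): name is "scene" or "top" or "wrist"; returns a dict with "image" (400x640x3 uint8, red, green, blue), "range_z" (400x640 float32, mm along the optical axis (not along the pixel's ray), 0 where there is no reading), "K" (3x3 intrinsics, pixels), "extrinsics" (4x4, takes a point from world to camera coordinates); the wrist camera has in their place "mount" (4x4, takes a point from camera to tool coordinates, whose origin is the TCP and whose axes are the flange's). Camera axes: x right, y up, looking along -z (the intrinsics and any distortion apply to the point x, -y, -z); pixel columns grow to the right and rows downward; lengths in mm; the calibration is good to about 2 mm. A picture is of the moment at which its call begins: read the wrist's pose just before it.
- job_done(): hands the job in; it is judged then, once.
The state is a dict: "t": time; "joints": joint angles; "dq": joint speeds; "joint_efforts": joint torques, N m; "ee_pos": TCP position; "tool_rot": TCP orientation; "contact_force": force on the tool from outside, world axes, zero at the start; "moment": the same for the moment, N m; "gripper_width": finger opening in mm; "finger_force": force on a finger pad.
Only numpy, scipy, OpenCV 4.12 (cv2) and the standard library are available. Lean on these libraries where they do the work, as an engineer would, in place of code of your own. Each camera call takes 0.05 s, during which the arm holds its last target. There are 200 camera calls.

## Working session

There is one attempt and no reset: what is moved stays moved. The work goes in short steps, Python scripts to look and compute and a tool call to move; the robot and the scene stay as the last step left them, time stands still between calls to the robot, and variables do not carry over. Pictures are saved under pics/ and viewed, at most 14 in all, crops included, and the job is handed in when it is done.

Besides the shell and the picture viewer there is one more tool, called after "Call:" as name([rows], argument=value, ...), one row to a line, values as JSON. jog_arm: Moves the arm, as the interface text tells. Its arguments: {"type":"object","properties":{"steps":{"type":"array"},"squeeze":{"type":"number"}},"required":["steps"]}

```bash
ls; mkdir -p pics
python3 - <<'E'
from station import *
import cv2,numpy as np
s=read_state(); print({k:s[k] for k in('t','ee_pos','tool_rot','contact_force','gripper_width')})
for n in('top','scene'):
    c=camera(n); cv2.imwrite(f'pics/{n}0.png',c['image'][:,:,::-1]); np.savez(f'{n}0.npz',**c)
    print(n,c.keys(),c['K'],c['extrinsics'])
E
```

```text
pics
{'t': 0.0, 'ee_pos': array([ 195.19888227, -593.48944811,  403.90750875]), 'tool_rot': array([-3.10050745e+00, -4.96679244e-01,  5.99555766e-04]), 'contact_force': array([ 0.13544606, -0.36340958, -0.52809802]), 'gripper_width': 85.48856162928729}
top dict_keys(['image', 'range_z', 'K', 'extrinsics']) [[463.84791452   0.         330.53933844]
 [  0.         463.84791452 208.65300623]
 [  0.           0.           1.        ]] [[-2.68378638e-02 -9.99475424e-01  1.81274751e-02  1.95787853e+00]
 [ 9.91350364e-01 -2.42804463e-02  1.28976413e-01 -5.26124159e+02]
 [-1.28468612e-01  2.14321305e-02  9.91481961e-01 -9.41382082e+02]
 [ 0.00000000e+00  0.00000000e+00  0.00000000e+00  1.00000000e+00]]
scene dict_keys(['image', 'range_z', 'K', 'extrinsics']) [[471.21774547   0.         313.27445096]
 [  0.         471.21774547 197.77649412]
 [  0.           0.           1.        ]] [[-6.39620843e-01  7.68630611e-01 -9.60007603e-03  3.13604452e+02]
 [-6.34958392e-01 -5.21263118e-01  5.70186463e-01  3.14638241e+02]
 [ 4.33258604e-01  3.70798795e-01  8.21459211e-01 -1.20491940e+03]
 [ 0.00000000e+00  0.00000000e+00  0.00000000e+00  1.00000000e+00]]
```

View pics/top0.png

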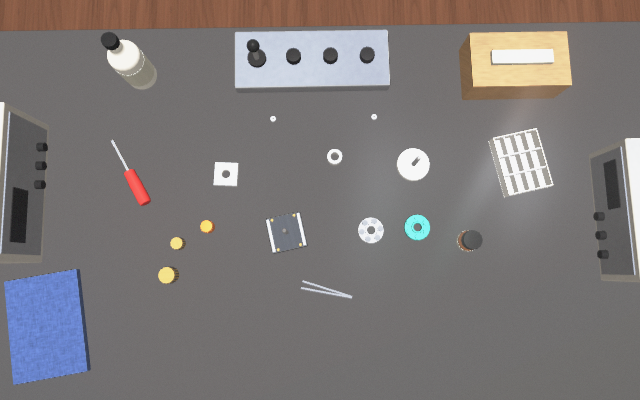

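View pics/scene0.png

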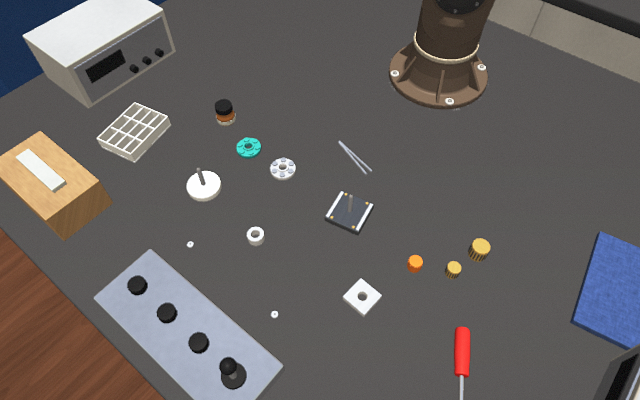

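The top view shows the plate at (226,174), riser (335,156), carousel (371,230) and stage (286,232). The small brass cap is at (176,243), and the jar at (470,240). The decoys are the orange cap (206,226), the big brass cap (166,275), the turquoise disc (417,227) and the round stand (413,164). In the scene view the same parts are at plate (362,296), riser (256,236), carousel (283,168), stage (350,212) and cap (454,269).

```bash
cat > h.py <<'E'
import numpy as np,cv2
def cloud(c,E):
    # world xyz per pixel (E world->cam)
    h,w=c['range_z'].shape; v,u=np.mgrid[:h,:w]; z=c['range_z'].astype(float); K=c['K']
    p=np.stack([(u-K[0,2])/K[0,0]*z,-(v-K[1,2])/K[1,1]*z,-z],-1)
    W=(p-E[:3,3])@E[:3,:3]; W[z<=0]=np.nan; return W
E
python3 - <<'E'
from h import *
pts={'top':dict(plate=(226,174),riser=(335,156),car=(371,230),stage=(286,232),cap=(176,243),bigcap=(166,275),orange=(206,226),jar=(470,240),stand=(413,164),turq=(417,227)),
'scene':dict(plate=(362,296),riser=(256,236),car=(283,168),stage=(350,212),cap=(454,269),bigcap=(481,249),orange=(415,263),jar=(224,107),stand=(204,185),turq=(248,147))}
for n in pts:
    c=np.load(n+'0.npz'); W=cloud(c,c['extrinsics'])
    print(n,'table z',np.nanmedian(W[300:320,200:300,2]) if n=='top' else np.nanmedian(W[100:140,280:330,2]))
    for k,(u,v) in pts[n].items():
        r=26; P=W[v-r:v+r+1,u-r:u+r+1].reshape(-1,3); c0=W[v-3:v+4,u-3:u+4].reshape(-1,3)
        cen=np.nanmean(c0,0)[:2]
        P=P[(P[:,2]>6)&(np.hypot(*(P[:,:2]-cen).T)<(60 if k in('stage','stand') else 42))]
        zt=np.percentile(P[:,2],85)
        if k in('stage','stand'): zt=16
        T=P[abs(P[:,2]-zt)<3]
        rect=cv2.minAreaRect(T[:,:2].astype(np.float32)); sp=P[P[:,2]>45]
        print(k,'zt %.1f zmax %.1f n %d'%(zt,P[:,2].max(),len(T)),'mean',T[:,:2].mean(0).round(1),'rect',np.round(rect[0],1),np.round(rect[1],1),round(rect[2],1),'spindle',sp.mean(0).round(1) if len(sp) else '')
E
```

```text
top table z -0.12924816186773372
plate zt 14.2 zmax 16.8 n 348 mean [610.5 213.8] rect [611.  213.1] [50.  49.9] 85.4 spindle 
riser zt 22.0 zmax 24.9 n 95 mean [642.8 -22.7] rect [642.2 -22.2] [30.4 30.8] 84.8 spindle 
car zt 14.0 zmax 17.7 n 253 mean [482.3 -97.1] rect [482.3 -96.8] [53.9 51.1] 54.8 spindle 
stage zt 16.0 zmax 71.5 n 1119 mean [480.4  84.7] rect [481.   84.6] [75.9 75.9] 11.4 spindle [480.1  84.   64.4]
cap zt 27.2 zmax 30.8 n 96 mean [463.3 312.8] rect [463.4 312.5] [22.9 23.3] 54.4 spindle 
bigcap zt 35.7 zmax 38.1 n 186 mean [397.6 329.1] rect [397.8 329.5] [31.6 32.2] 32.2 spindle 
orange zt 27.6 zmax 31.9 n 90 mean [497.5 251.1] rect [497.2 250.5] [23.8 23.2] 62.3 spindle 
jar zt 50.9 zmax 54.2 n 231 mean [ 453.  -301.5] rect [ 454.  -301.6] [36.7 38. ] 76.2 spindle [ 453.1 -301.7   49.6]
stand zt 16.0 zmax 72.5 n 705 mean [ 622.6 -193.2] rect [ 622.8 -193.6] [69.3 70.6] 43.2 spindle [ 621.4 -192.7   61.1]
turq zt 13.6 zmax 17.9 n 251 mean [ 485.5 -196.2] rect [ 485.3 -197.2] [51.4 50.9] 43.0 spindle 
scene table z 0.2863584121558058
plate zt 13.4 zmax 15.5 n 
[... 278 characters left out ...]
1074 mean [481.1  86.8] rect [478.4  85.2] [77.7 77.1] 11.6 spindle [481.   86.6  59. ]
cap zt 27.1 zmax 29.9 n 134 mean [461.4 313.5] rect [461.7 313.2] [23.8 24.5] 78.4 spindle 
bigcap zt 35.5 zmax 38.0 n 206 mean [396.2 330.5] rect [395.6 330.8] [31.6 32.2] 88.5 spindle 
orange zt 27.2 zmax 28.9 n 127 mean [495.8 252. ] rect [495.5 251.8] [23.4 23.9] 31.7 spindle 
jar zt 50.5 zmax 53.3 n 170 mean [ 451.4 -300.4] rect [ 451.7 -300.8] [40.7 37. ] 46.5 spindle [ 452.2 -300.    49.8]
stand zt 16.0 zmax 70.0 n 640 mean [ 622.5 -190.3] rect [ 621.1 -191.9] [70.7 70.3] 89.2 spindle [ 621.7 -191.1   58.6]
turq zt 13.9 zmax 16.9 n 217 mean [ 484. -195.] rect [ 483.4 -194.2] [53.6 51.4] 5.2 spindle
```

Call:
jog_arm([
  {"x":20.5,"y":40,"az":1.175,"gripper":6.4},
  {"x":20.5,"y":40,"az":1.175},
  {"x":20.5,"y":40,"az":1.175},
  {"x":20.5,"y":40,"az":1.175},
  {"x":20.5,"y":40,"az":1.175},
  {"x":20.5,"y":40,"az":1.175},
  {"x":20.5,"y":40,"az":1.175},
  {"x":20.5,"y":40,"az":1.175},
  {"x":20.5,"y":40,"az":1.175},
  {"x":20.5,"y":40,"az":1.175},
])

```text
invalid input
```

Call:
jog_arm([
  {"x":2,"y":4,"z":0,"ax":0,"ay":0,"az":0.12,"gripper":6.4},
  {"x":4,"y":7.5,"z":0,"ax":0,"ay":0,"az":0.24,"gripper":6.4},
], squeeze=60)

```text
t: 0.27
ee_pos: [233.0, -520.5, 403.7]
tool_rot: [-3.019, -0.865, 0.002]
contact_force: [1.2, 1.3, 0.0]
gripper_width: 64.8
finger_force: 0.0
```

Call:
jog_arm([
  {"x":18,"y":36,"z":0,"ax":0,"ay":0,"az":0.935,"gripper":6.4},
  {"x":18,"y":36,"z":0,"ax":0,"ay":0,"az":0.935,"gripper":6.4},
  {"x":18,"y":36,"z":0,"ax":0,"ay":0,"az":0.935,"gripper":6.4},
  {"x":18,"y":36,"z":0,"ax":0,"ay":0,"az":0.935,"gripper":6.4},
  {"x":18,"y":36,"z":0,"ax":0,"ay":0,"az":0.935,"gripper":6.4},
  {"x":18,"y":36,"z":0,"ax":0,"ay":0,"az":0.935,"gripper":6.4},
  {"x":18,"y":36,"z":0,"ax":0,"ay":0,"az":0.935,"gripper":6.4},
  {"x":18,"y":36,"z":0,"ax":0,"ay":0,"az":0.935,"gripper":6.4},
  {"x":18,"y":36,"z":0,"ax":0,"ay":0,"az":0.935,"gripper":6.4},
  {"x":18,"y":36,"z":0,"ax":0,"ay":0,"az":0.935,"gripper":6.4},
])

```text
t: 1.1
ee_pos: [415.4, -156.4, 404.9]
tool_rot: [-2.303, -2.137, -0.002]
contact_force: [0.9, -0.3, 0.8]
gripper_width: 63.9
finger_force: 0.0
```

Call:
jog_arm([
  {"x":19.5,"y":37.2,"z":-13.0,"ax":0,"ay":0,"az":0,"gripper":6.4},
  {"x":19.5,"y":37.2,"z":-13.0,"ax":0,"ay":0,"az":0,"gripper":6.4},
  {"x":19.5,"y":37.2,"z":-13.0,"ax":0,"ay":0,"az":0,"gripper":6.4},
  {"x":19.5,"y":37.2,"z":-13.0,"ax":0,"ay":0,"az":0,"gripper":6.4},
  {"x":19.5,"y":37.2,"z":-13.0,"ax":0,"ay":0,"az":0,"gripper":6.4},
  {"x":19.5,"y":37.2,"z":-13.0,"ax":0,"ay":0,"az":0,"gripper":6.4},
  {"x":19.5,"y":37.2,"z":-13.0,"ax":0,"ay":0,"az":0,"gripper":6.4},
  {"x":19.5,"y":37.2,"z":-13.0,"ax":0,"ay":0,"az":0,"gripper":6.4},
  {"x":19.5,"y":37.2,"z":-13.0,"ax":0,"ay":0,"az":0,"gripper":6.4},
  {"x":19.5,"y":37.2,"z":-13.0,"ax":0,"ay":0,"az":0,"gripper":6.4},
])

```text
t: 1.93
ee_pos: [599.8, 194.1, 280.3]
tool_rot: [-2.307, -2.133, 0.001]
contact_force: [0.8, -1.0, -0.1]
gripper_width: 64.2
finger_force: 0.0
```

Call:
jog_arm([
  {"x":0,"y":0,"z":0,"ax":0,"ay":0,"az":0,"gripper":6.4},
  {"x":0,"y":0,"z":0,"ax":0,"ay":0,"az":0,"gripper":6.4},
  {"x":0,"y":0,"z":0,"ax":0,"ay":0,"az":0,"gripper":6.4},
])

```text
t: 2.18
ee_pos: [599.0, 192.1, 280.8]
tool_rot: [-2.306, -2.133, 0.003]
contact_force: [-0.5, 0.0, 0.8]
gripper_width: 63.9
finger_force: 0.0
```

Run:
```python
from station import *
from h import *
from scipy.spatial.transform import Rotation as R
s=read_state(); c=camera('wrist'); cv2.imwrite('pics/w1.png',c['image'][:,:,::-1])
T=np.eye(4); T[:3,:3]=R.from_rotvec(s['tool_rot']).as_matrix(); T[:3,3]=s['ee_pos']
print(s['ee_pos'],s['tool_rot'],s['joints'],'y-axis deg',np.degrees(np.arctan2(T[1,1],T[0,1])),c['mount'].round(3))
E=np.linalg.inv(T@c['mount']); W=cloud(c,E).reshape(-1,3)
P=W[(abs(W[:,2]-12)<3)&(np.hypot(W[:,0]-610,W[:,1]-214)<42)]
print(len(P),np.nanmin(W[:,2]),cv2.minAreaRect(P[:,:2].astype(np.float32)),P.mean(0))
```

```text
[598.98866833 192.12323533 280.82211005] [-2.30591202 -2.13332287  0.00260553] [-0.07542183  0.6132678  -0.48372638  1.6667056   0.33637104  0.94699322
 -0.76085158] y-axis deg -4.452902284807737 [[-1.0000e-03  9.5700e-01  2.8900e-01  7.3851e+01]
 [ 1.0000e+00  2.0000e-03 -1.0000e-03  6.8700e-01]
 [-1.0000e-03  2.8900e-01 -9.5700e-01  3.1797e+01]
 [ 0.0000e+00  0.0000e+00  0.0000e+00  1.0000e+00]]
2957 -4.048738779051997 ((611.5178833007812, 212.49749755859375), (49.9618034362793, 50.19630432128906), 85.91665649414062) [611.55702459 213.46393772  10.96650946]
```

View pics/w1.png

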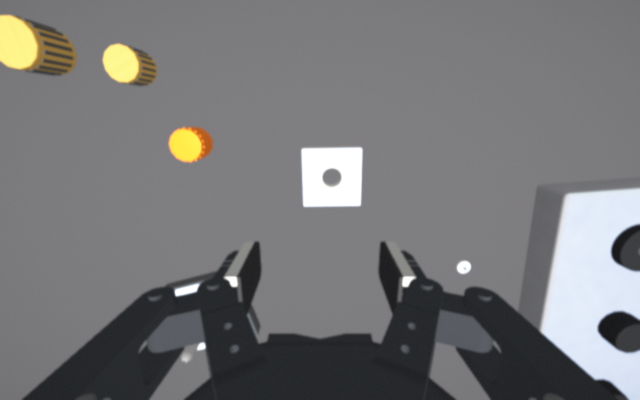

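The wrist view shows the plate at (332,177), square to the fingers, with its hole in the centre. The caps lie well to the upper left.

Call:
jog_arm([
  {"x":1.2,"y":2.1,"z":-2,"ax":0,"ay":0,"az":0,"gripper":6.4},
  {"x":1.2,"y":2.1,"z":-4,"ax":0,"ay":0,"az":0,"gripper":6.4},
  {"x":1.2,"y":2.1,"z":-7,"ax":0,"ay":0,"az":0,"gripper":6.4},
  {"x":1.2,"y":2.1,"z":-9,"ax":0,"ay":0,"az":0,"gripper":6.4},
  {"x":1.2,"y":2.1,"z":-9,"ax":0,"ay":0,"az":0,"gripper":6.4},
  {"x":1.2,"y":2.1,"z":-9,"ax":0,"ay":0,"az":0,"gripper":6.4},
])

```text
t: 2.73
ee_pos: [611.1, 211.7, 191.5]
tool_rot: [2.308, 2.131, -0.003]
contact_force: [0.0, 1.1, 0.6]
gripper_width: 64.2
finger_force: 0.0
```

Call:
jog_arm([
  {"x":0,"y":0.15,"z":-1.0,"ax":0,"ay":0,"az":0,"gripper":6.4},
  {"x":0,"y":0.15,"z":-1.75,"ax":0,"ay":0,"az":0,"gripper":6.4},
  {"x":0,"y":0.15,"z":-1.75,"ax":0,"ay":0,"az":0,"gripper":6.4},
  {"x":0,"y":0.15,"z":-1.75,"ax":0,"ay":0,"az":0,"gripper":4.6},
  {"x":0,"y":0.15,"z":-1.75,"ax":0,"ay":0,"az":0,"gripper":4.6},
  {"x":0,"y":0.15,"z":-1.75,"ax":0,"ay":0,"az":0,"gripper":4.6},
  {"x":0,"y":0.15,"z":-1.75,"ax":0,"ay":0,"az":0,"gripper":4.6},
  {"x":0,"y":0.15,"z":-1.75,"ax":0,"ay":0,"az":0,"gripper":4.6},
], squeeze=50)

```text
t: 3.4
ee_pos: [611.5, 215.0, 174.7]
tool_rot: [2.306, 2.133, 0.001]
contact_force: [-0.4, -0.6, 6.2]
gripper_width: 47.9
finger_force: 52.2
```

Call:
jog_arm([
  {"x":0,"y":0,"z":1,"ax":0,"ay":0,"az":0,"gripper":4.6},
  {"x":0,"y":0,"z":3,"ax":0,"ay":0,"az":0,"gripper":4.6},
  {"x":0,"y":0,"z":6,"ax":0,"ay":0,"az":0,"gripper":4.6},
  {"x":-1,"y":-1,"z":9,"ax":0,"ay":0,"az":0.1,"gripper":4.6},
  {"x":-4,"y":-4,"z":9.5,"ax":0,"ay":0,"az":0.2,"gripper":4.6},
  {"x":-6.5,"y":-6.5,"z":9.5,"ax":0,"ay":0,"az":0.27,"gripper":4.6},
  {"x":-9,"y":-9,"z":9.5,"ax":0,"ay":0,"az":0.27,"gripper":4.6},
  {"x":-11,"y":-11,"z":9.5,"ax":0,"ay":0,"az":0.27,"gripper":4.6},
  {"x":-13.0,"y":-12.8,"z":9.5,"ax":0,"ay":0,"az":0.27,"gripper":4.6},
  {"x":-13.0,"y":-12.8,"z":9.5,"ax":0,"ay":0,"az":0.27,"gripper":4.6},
])

```text
t: 4.23
ee_pos: [477.5, 82.9, 268.8]
tool_rot: [-2.002, -2.421, 0.009]
contact_force: [-0.5, -0.8, -0.3]
gripper_width: 48.3
finger_force: 51.8
```

```bash
cat > look.py <<'E'
# centre of the held part vs. spindle: slices of the cloud in scene+top between heights z0..z1 near the spindle
import sys
from station import *
from h import *
from scipy.spatial.transform import Rotation as R
def state():
    s=read_state(); M=R.from_rotvec(s['tool_rot']).as_matrix()
    print('t %.1f ee'%s['t'],s['ee_pos'].round(1),'yaxis',np.degrees(np.arctan2(M[1,1],M[0,1])).round(1),'tilt',M[:,2].round(3),'w',round(s['gripper_width'],1),'F',s['contact_force'].round(1)); return s,M
def wrist():
    s,M=state(); c=camera('wrist'); T=np.eye(4); T[:3,:3]=M; T[:3,3]=s['ee_pos']
    return c,cloud(c,np.linalg.inv(T@c['mount']))
def crop(c,u,v,w,h,f,name):
    cv2.imwrite('pics/'+name,cv2.resize(c['image'][v:v+h,u:u+w,::-1],None,fx=f,fy=f,interpolation=cv2.INTER_CUBIC))
E
python3 - <<'E'
from look import *
state(); c=camera('scene'); d=camera('top')
a=cv2.resize(c['image'][130:280,260:440],None,fx=2.2,fy=2.2); b=cv2.resize(d['image'][160:310,200:380],None,fx=2.2,fy=2.2)
cv2.imwrite('pics/p1.png',np.hstack([a,b])[:,:,::-1])
for n,q in(('scene',c),('top',d)):
    W=cloud(q,q['extrinsics']).reshape(-1,3)
    for z0 in range(75,125,6):
        P=W[(np.hypot(W[:,0]-480,W[:,1]-85)<40)&(W[:,2]>z0)&(W[:,2]<z0+6)]
        if len(P)>5: print(n,z0,len(P),P.mean(0).round(1),P.min(0).round(1),P.max(0).round(1))
E
```

```text
t 4.2 ee [477.5  82.9 268.8] yaxis 10.8 tilt [-0.004 -0.004 -1.   ] w 48.3 F [-0.5 -0.8 -0.3]
scene 93 31 [487.6  93.   96.5] [455.7  61.2  93.9] [504.9 110.1  98.8]
scene 99 82 [477.3  95.7 102.8] [445.4  61.4  99.1] [509.  110.1 105. ]
scene 105 208 [473.8  95.5 107. ] [446.6  68.9 105. ] [512.7 110.2 110.9]
scene 111 30 [486.3  91.1 113.7] [442.8  81.1 111.4] [513.7  99.8 116.6]
scene 117 27 [481.1  91.2 119.4] [443.4  81.6 117.2] [514.4  99.9 122.7]
scene 123 21 [472.7  91.6 126.2] [445.   81.9 123.2] [512.7 101.1 128.9]
```

View pics/p1.png

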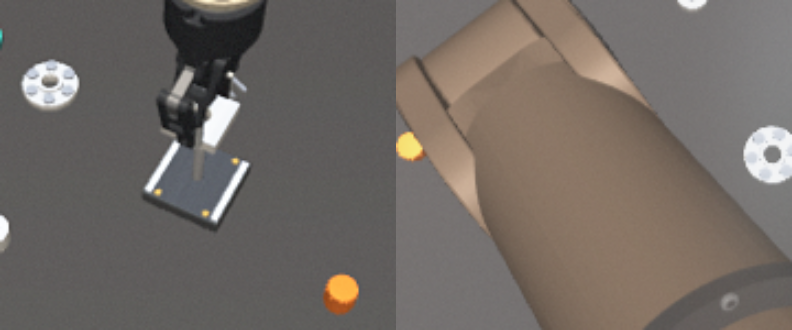

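The left crop (scene) shows the plate held level just above the spindle, and in the right crop (top) the arm blocks the view. The plate is about 3 mm short in x and y, which I'll correct while lowering.

Call:
jog_arm([
  {"x":0.3,"y":0.35,"z":0,"ax":0,"ay":0,"az":0,"gripper":4.6},
  {"x":0.3,"y":0.35,"z":0,"ax":0,"ay":0,"az":0,"gripper":4.6},
  {"x":0.3,"y":0.35,"z":0,"ax":0,"ay":0,"az":0,"gripper":4.6},
])

```text
t: 4.58
ee_pos: [485.1, 91.6, 269.2]
tool_rot: [-1.997, -2.425, -0.002]
contact_force: [-0.6, 0.1, -0.7]
gripper_width: 48.6
finger_force: 51.8
```

Run:
```python
from look import *
for i in range(2): state()
c,W=wrist(); cv2.imwrite('pics/w2.png',c['image'][:,:,::-1])
# plate bottom/top in wrist view
P=W[(W[...,2]>85)&(W[...,2]<112)&(np.hypot(W[...,0]-480,W[...,1]-85)<40)]
print(len(P),P.min(0),P.max(0))
c=camera('scene'); Q=cloud(c,c['extrinsics']).reshape(-1,3)
P=Q[(abs(Q[:,2]-106)<2.5)&(np.hypot(Q[:,0]-480,Q[:,1]-85)<40)]; print(len(P),P.max(0),P.min(0))
```

```text
t 4.6 ee [485.1  91.6 269.2] yaxis 11.1 tilt [ 0.001  0.001 -1.   ] w 48.6 F [-0.6  0.1 -0.7]
t 4.6 ee [485.1  91.6 269.2] yaxis 11.1 tilt [ 0.001  0.001 -1.   ] w 48.6 F [-0.6  0.1 -0.7]
t 4.6 ee [485.1  91.6 269.2] yaxis 11.1 tilt [ 0.001  0.001 -1.   ] w 48.6 F [-0.6  0.1 -0.7]
8586 [447.62370344  59.79388908  92.5559595 ] [515.67917354 118.39514217 111.9927906 ]
226 [514.38863524 118.54532413 108.49455755] [451.14575713  76.02986593 103.51251612]
```

View pics/w2.png

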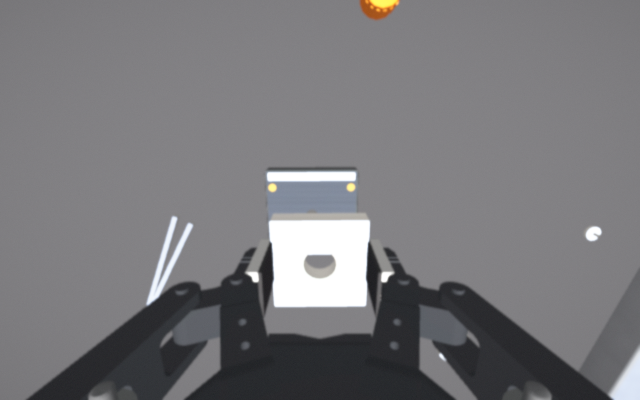

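The wrist view shows the plate square in the pads, hole at (320,264), with the stage's edge beyond it. The last reading was taken before the arm had settled, so I'll measure the plate against the tool.

Run:
```python
from look import *
c,W=wrist(); g=c['image'].min(2)
m=(g>150)&(W[...,2]>95)&(W[...,2]<112); m[:205]=0; m[310:]=0; m[:,:268]=0; m[:,372:]=0
P=W[m]; zt=np.median(P[:,2]); P=P[abs(P[:,2]-zt)<2]
print(zt,len(P),cv2.minAreaRect(P[:,:2].astype(np.float32)))
# hole pixel -> ray to plane zt
s=read_state(); T=np.eye(4);T[:3,:3]=R.from_rotvec(s['tool_rot']).as_matrix();T[:3,3]=s['ee_pos'];X=T@c['mount'];K=c['K']
hm=((g<140)&(g>0)).astype(np.uint8); hm[:245]=0;hm[285:]=0;hm[:,:298]=0;hm[:,342:]=0
ys,xs=np.nonzero(hm); print('hole px',xs.mean(),(ys.min()+ys.max())/2,len(xs))
for u,v in [(xs.mean(),(ys.min()+ys.max())/2)]:
    d=X[:3,:3]@[(u-K[0,2])/K[0,0],-(v-K[1,2])/K[1,1],-1]; o=X[:3,3]; print(o+d*(zt-o[2])/d[2])
```

```text
t 4.7 ee [484.6  91.1 268.9] yaxis 11.1 tilt [-0.  0. -1.] w 48.4 F [-0.4 -1.1 -0.6]
105.13766178235377 7333 ((485.82647705078125, 88.50086975097656), (51.843013763427734, 51.85944366455078), 11.565438270568848)
hole px 319.3386454183267 261.5 251
[485.24873661  90.40694767 105.13766178]
```

Call:
jog_arm([
  {"x":-0.5,"y":-0.38,"z":0,"ax":0,"ay":0,"az":0,"gripper":4.6},
  {"x":-0.5,"y":-0.38,"z":0,"ax":0,"ay":0,"az":0,"gripper":4.6},
  {"x":-0.5,"y":-0.38,"z":-2,"ax":0,"ay":0,"az":0,"gripper":4.6},
  {"x":-0.5,"y":-0.38,"z":-3,"ax":0,"ay":0,"az":0,"gripper":4.6},
  {"x":-0.5,"y":-0.38,"z":-4,"ax":0,"ay":0,"az":0,"gripper":4.6},
  {"x":-0.5,"y":-0.38,"z":-5,"ax":0,"ay":0,"az":0,"gripper":4.6},
  {"x":-0.5,"y":-0.38,"z":-6,"ax":0,"ay":0,"az":0,"gripper":4.6},
  {"x":-0.5,"y":-0.38,"z":-6.8,"ax":0,"ay":0,"az":0,"gripper":4.6},
  {"x":-0.5,"y":-0.38,"z":-7,"ax":0,"ay":0,"az":0,"gripper":4.6},
  {"x":-0.5,"y":-0.38,"z":-7,"ax":0,"ay":0,"az":0,"gripper":4.6},
])

```text
t: 5.57
ee_pos: [479.0, 86.6, 198.3]
tool_rot: [-1.997, -2.424, 0.002]
contact_force: [-0.7, 0.7, 0.6]
gripper_width: 48.5
finger_force: 51.8
```

Call:
jog_arm([
  {"x":0,"y":0,"z":-0.2,"ax":0,"ay":0,"az":0,"gripper":4.6},
  {"x":0,"y":0,"z":-0.4,"ax":0,"ay":0,"az":0,"gripper":4.6},
  {"x":0,"y":0,"z":-0.5,"ax":0,"ay":0,"az":0,"gripper":4.6},
  {"x":0,"y":0,"z":-0.5,"ax":0,"ay":0,"az":0,"gripper":4.6},
])

```text
t: 5.9
ee_pos: [479.3, 86.5, 194.1]
tool_rot: [1.998, 2.424, 0.0]
contact_force: [-0.5, 0.4, 0.0]
gripper_width: 48.6
finger_force: 51.8
```

Call:
jog_arm([
  {"x":0,"y":0,"z":-0.1,"ax":0,"ay":0,"az":0,"gripper":4.6},
  {"x":0,"y":0,"z":-0.2,"ax":0,"ay":0,"az":0,"gripper":4.6},
  {"x":0,"y":0,"z":-0.2,"ax":0,"ay":0,"az":0,"gripper":4.6},
  {"x":0,"y":0,"z":-0.2,"ax":0,"ay":0,"az":0,"gripper":4.6},
])

```text
t: 6.23
ee_pos: [479.2, 86.5, 192.1]
tool_rot: [1.998, 2.424, 0.0]
contact_force: [-0.3, -0.4, -0.5]
gripper_width: 48.8
finger_force: 51.8
```

Call:
jog_arm([
  {"x":0,"y":0,"z":-0.05,"ax":0,"ay":0,"az":0,"gripper":4.6},
  {"x":0,"y":0,"z":-0.1,"ax":0,"ay":0,"az":0,"gripper":4.6},
  {"x":0,"y":0,"z":-0.1,"ax":0,"ay":0,"az":0,"gripper":4.6},
])

```text
t: 6.48
ee_pos: [479.2, 86.5, 191.0]
tool_rot: [1.998, 2.424, -0.0]
contact_force: [-0.3, -0.4, -0.3]
gripper_width: 48.6
finger_force: 51.8
```

Call:
jog_arm([
  {"x":0,"y":0,"z":-0.05,"ax":0,"ay":0,"az":0,"gripper":4.6},
  {"x":0,"y":0,"z":-0.1,"ax":0,"ay":0,"az":0,"gripper":4.6},
  {"x":0,"y":0,"z":-0.1,"ax":0,"ay":0,"az":0,"gripper":4.6},
])

```text
t: 6.73
ee_pos: [479.2, 86.6, 190.6]
tool_rot: [1.998, 2.424, -0.0]
contact_force: [-3.3, -1.1, 10.4]
gripper_width: 48.3
finger_force: 52.9
```

Run:
```python
from look import *
state()
c=camera('scene'); Q=cloud(c,c['extrinsics']).reshape(-1,3)
for z in (10,13,16,19,22,25,28,31):
    P=Q[(abs(Q[:,2]-z)<1.5)&(np.hypot(Q[:,0]-480,Q[:,1]-85)<38)]; print(z,len(P))
```

```text
t 6.7 ee [479.2  86.6 190.6] yaxis 11.0 tilt [ 0. -0. -1.] w 48.3 F [-3.3 -1.1 10.4]
10 8
13 29
16 179
19 56
22 13
25 34
28 128
31 55
```

Call:
jog_arm([
  {"x":0,"y":0,"z":0,"ax":0,"ay":0,"az":0,"gripper":6.2},
  {"x":0,"y":0,"z":0,"ax":0,"ay":0,"az":0,"gripper":6.2},
  {"x":0,"y":0,"z":0,"ax":0,"ay":0,"az":0,"gripper":6.2},
  {"x":0,"y":0,"z":2,"ax":0,"ay":0,"az":0,"gripper":6.2},
  {"x":0,"y":0,"z":5,"ax":0,"ay":0,"az":0,"gripper":6.2},
  {"x":0,"y":0,"z":8.5,"ax":0,"ay":0,"az":0,"gripper":5.5},
  {"x":2,"y":-2,"z":9.5,"ax":0,"ay":0,"az":0,"gripper":5.5},
  {"x":5,"y":-3.5,"z":9.5,"ax":0,"ay":0,"az":0,"gripper":5.5},
  {"x":8,"y":-5.5,"z":9.5,"ax":0,"ay":0,"az":0,"gripper":5.5},
  {"x":11,"y":-7.5,"z":9.5,"ax":0,"ay":0,"az":0,"gripper":5.5},
])

```text
t: 7.62
ee_pos: [590.4, 10.6, 285.6]
tool_rot: [1.997, 2.424, 0.001]
contact_force: [0.9, 1.4, 0.1]
gripper_width: 54.9
finger_force: 0.0
```

Run:
```python
from look import *
c,W=wrist(); cv2.imwrite('pics/w3.png',c['image'][:,:,::-1])
P=W[(abs(W[...,2]-20)<4)&(np.hypot(W[...,0]-642,W[...,1]+22)<30)]
print('riser',len(P),P.mean(0) if len(P) else '',cv2.minEnclosingCircle(P[:,:2].astype(np.float32)) if len(P) else '')
c=camera('scene'); Q=cloud(c,c['extrinsics']).reshape(-1,3)
P=Q[(abs(Q[:,2]-28)<2)&(np.hypot(Q[:,0]-480,Q[:,1]-85)<45)]; print('plate',len(P),P.mean(0),P[:,2].std(),cv2.minAreaRect(P[:,:2].astype(np.float32)))
A=np.c_[P[:,:2]-P[:,:2].mean(0),np.ones(len(P))]; print('plane',np.linalg.lstsq(A,P[:,2],rcond=None)[0])
P=Q[(Q[:,2]>45)&(np.hypot(Q[:,0]-480,Q[:,1]-85)<15)]; print('spindle',P.mean(0))
```

```text
t 7.6 ee [590.4  10.6 285.6] yaxis 11.0 tilt [ 0.001 -0.    -1.   ] w 54.9 F [0.9 1.4 0.1]
riser 487 [637.76057683 -21.74410782  18.6355405 ] ((642.6010131835938, -23.239566802978516), 16.84721565246582)
plate 397 [479.50957948  87.2144455   28.04810856] 1.0357302676148055 ((477.6500549316406, 85.66783142089844), (51.93252182006836, 50.754024505615234), 12.298035621643066)
plane [ 7.66826762e-03 -5.18218789e-04  2.80481086e+01]
spindle [481.16408006  86.62107422  60.16722278]
```

View pics/w3.png

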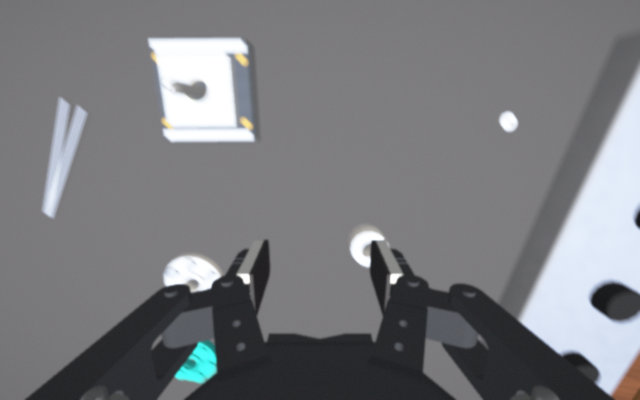

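The plate sits flat: top at 28.0 mm, slope under 0.01, with the spindle through its hole at (200,90). The riser shows at (367,246), so I'll go to it.

Call:
jog_arm([
  {"x":3,"y":-2,"z":0,"ax":0,"ay":0,"az":0,"gripper":5.5},
  {"x":5.3,"y":-3.4,"z":-1,"ax":0,"ay":0,"az":0,"gripper":5.5},
  {"x":5.3,"y":-3.4,"z":-4,"ax":0,"ay":0,"az":0,"gripper":5.5},
  {"x":5.3,"y":-3.4,"z":-7,"ax":0,"ay":0,"az":0,"gripper":5.5},
  {"x":5.3,"y":-3.4,"z":-9,"ax":0,"ay":0,"az":0,"gripper":5.5},
  {"x":5.3,"y":-3.4,"z":-10.2,"ax":0,"ay":0,"az":0,"gripper":5.5},
  {"x":5.3,"y":-3.4,"z":-10.7,"ax":0,"ay":0,"az":0,"gripper":5.5},
  {"x":5.3,"y":-3.4,"z":-10.7,"ax":0,"ay":0,"az":0,"gripper":5.5},
  {"x":5.3,"y":-3.4,"z":-10.7,"ax":0,"ay":0,"az":0,"gripper":5.5},
])

```text
t: 8.47
ee_pos: [642.6, -22.1, 179.0]
tool_rot: [1.998, 2.424, 0.001]
contact_force: [-0.1, 0.0, -0.1]
gripper_width: 54.8
finger_force: 0.0
```

Call:
jog_arm([
  {"x":0,"y":0,"z":0,"ax":0,"ay":0,"az":0,"gripper":3.0},
  {"x":0,"y":0,"z":0,"ax":0,"ay":0,"az":0,"gripper":3.0},
  {"x":0,"y":0,"z":0,"ax":0,"ay":0,"az":0,"gripper":3.0},
  {"x":0,"y":0,"z":0,"ax":0,"ay":0,"az":0,"gripper":3.0},
  {"x":0,"y":0,"z":0,"ax":0,"ay":0,"az":0,"gripper":3.0},
])

```text
t: 8.88
ee_pos: [642.8, -22.3, 179.8]
tool_rot: [1.997, 2.422, 0.002]
contact_force: [-0.9, -0.5, 6.2]
gripper_width: 31.3
finger_force: 49.5
```

Call:
jog_arm([
  {"x":0,"y":0,"z":1,"ax":0,"ay":0,"az":0,"gripper":3.0},
  {"x":0,"y":0,"z":4,"ax":0,"ay":0,"az":0,"gripper":3.0},
  {"x":0,"y":0,"z":7,"ax":0,"ay":0,"az":0,"gripper":3.0},
  {"x":-2,"y":1.3,"z":9,"ax":0,"ay":0,"az":0,"gripper":3.0},
  {"x":-5,"y":3.3,"z":9.5,"ax":0,"ay":0,"az":0,"gripper":3.0},
  {"x":-8,"y":5.3,"z":9.5,"ax":0,"ay":0,"az":0,"gripper":3.0},
  {"x":-11,"y":7.3,"z":9.5,"ax":0,"ay":0,"az":0,"gripper":3.0},
  {"x":-14,"y":9.3,"z":9.5,"ax":0,"ay":0,"az":0,"gripper":3.0},
  {"x":-16.2,"y":10.8,"z":9.5,"ax":0,"ay":0,"az":0,"gripper":3.0},
  {"x":-16.2,"y":10.8,"z":9.5,"ax":0,"ay":0,"az":0,"gripper":3.0},
])

```text
t: 9.72
ee_pos: [475.9, 89.0, 274.3]
tool_rot: [-1.99, -2.43, 0.001]
contact_force: [-0.1, 0.1, -0.4]
gripper_width: 30.8
finger_force: 49.8
```

Call:
jog_arm([
  {"x":0,"y":0,"z":0,"ax":0,"ay":0,"az":0,"gripper":3.0},
  {"x":0,"y":0,"z":0,"ax":0,"ay":0,"az":0,"gripper":3.0},
  {"x":0,"y":0,"z":0,"ax":0,"ay":0,"az":0,"gripper":3.0},
])

```text
t: 9.97
ee_pos: [481.3, 84.8, 273.5]
tool_rot: [2.0, 2.422, 0.001]
contact_force: [0.2, -0.1, -0.1]
gripper_width: 31.3
finger_force: 49.8
```

Run:
```python
from look import *
c,W=wrist(); cv2.imwrite('pics/w4.png',c['image'][:,:,::-1])
s=read_state()
# riser top ring: bright pixels close to the expected height
m=(c['image'].min(2)>120)&(W[...,2]>85)&(W[...,2]<125)&(np.hypot(W[...,0]-s['ee_pos'][0],W[...,1]-s['ee_pos'][1])<22)
P=W[m]; h,e=np.histogram(P[:,2],bins=np.arange(85,126,2)); print(h); z=e[h.argmax()]+1; print(z)
for z in (z,):
    T=P[abs(P[:,2]-z)<2.5]; print(len(T),cv2.minEnclosingCircle(T[:,:2].astype(np.float32)),T.mean(0))
```

```text
t 10.0 ee [481.3  84.8 273.5] yaxis 10.9 tilt [ 0.001 -0.    -1.   ] w 31.3 F [ 0.2 -0.1 -0.1]
[   0    0    0    2   42  126  111  142  144  162  164  177  214 1593
  463   27   17   13   14   14]
112
2218 ((480.8069763183594, 87.30265808105469), 20.794858932495117) [482.10197085  85.02102586 112.35831983]
```

View pics/w4.png

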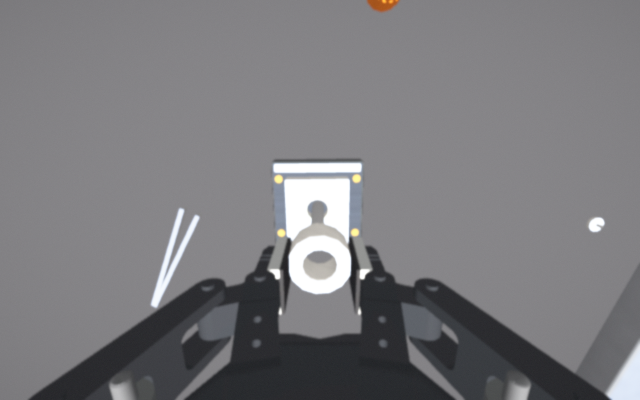

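The wrist view shows the riser upright in the pads at (320,262), with the plate and spindle (317,205) in line behind it. I'll lower it.

Call:
jog_arm([
  {"x":-0.05,"y":0.05,"z":-1.5,"ax":0,"ay":0,"az":0,"gripper":3.0},
  {"x":-0.05,"y":0.05,"z":-2.5,"ax":0,"ay":0,"az":0,"gripper":3.0},
  {"x":-0.05,"y":0.05,"z":-3.5,"ax":0,"ay":0,"az":0,"gripper":3.0},
  {"x":-0.05,"y":0.05,"z":-4.5,"ax":0,"ay":0,"az":0,"gripper":3.0},
  {"x":-0.05,"y":0.05,"z":-5.4,"ax":0,"ay":0,"az":0,"gripper":3.0},
  {"x":-0.05,"y":0.05,"z":-6.0,"ax":0,"ay":0,"az":0,"gripper":3.0},
  {"x":-0.05,"y":0.05,"z":-6.2,"ax":0,"ay":0,"az":0,"gripper":3.0},
  {"x":-0.05,"y":0.05,"z":-6.2,"ax":0,"ay":0,"az":0,"gripper":3.0},
])

```text
t: 10.68
ee_pos: [479.6, 86.1, 210.5]
tool_rot: [-1.998, -2.424, 0.001]
contact_force: [-0.1, 0.3, 0.2]
gripper_width: 31.3
finger_force: 49.8
```

Call:
jog_arm([
  {"x":0,"y":0,"z":-0.1,"ax":0,"ay":0,"az":0,"gripper":3.0},
  {"x":0,"y":0,"z":-0.2,"ax":0,"ay":0,"az":0,"gripper":3.0},
  {"x":0,"y":0,"z":-0.2,"ax":0,"ay":0,"az":0,"gripper":3.0},
])

```text
t: 10.93
ee_pos: [479.9, 86.1, 209.3]
tool_rot: [1.998, 2.424, 0.001]
contact_force: [-0.0, 0.4, -0.8]
gripper_width: 31.0
finger_force: 49.8
```

Call:
jog_arm([
  {"x":0,"y":0,"z":-0.05,"ax":0,"ay":0,"az":0,"gripper":3.0},
  {"x":0,"y":0,"z":-0.1,"ax":0,"ay":0,"az":0,"gripper":3.0},
  {"x":0,"y":0,"z":-0.1,"ax":0,"ay":0,"az":0,"gripper":3.0},
])

```text
t: 11.18
ee_pos: [479.8, 86.0, 208.1]
tool_rot: [1.998, 2.424, 0.0]
contact_force: [-0.4, 0.0, -0.5]
gripper_width: 31.1
finger_force: 49.8
```

Call:
jog_arm([
  {"x":0,"y":0,"z":-0.05,"ax":0,"ay":0,"az":0,"gripper":3.0},
  {"x":0,"y":0,"z":-0.05,"ax":0,"ay":0,"az":0,"gripper":3.0},
  {"x":0,"y":0,"z":-0.05,"ax":0,"ay":0,"az":0,"gripper":3.0},
])

```text
t: 11.43
ee_pos: [479.8, 86.1, 207.7]
tool_rot: [1.998, 2.424, 0.0]
contact_force: [-1.2, -0.2, 3.8]
gripper_width: 30.6
finger_force: 50.3
```

Call:
jog_arm([
  {"x":0,"y":0,"z":-0.03,"ax":0,"ay":0,"az":0,"gripper":3.0},
  {"x":0,"y":0,"z":-0.03,"ax":0,"ay":0,"az":0,"gripper":4.6},
  {"x":0,"y":0,"z":-0.03,"ax":0,"ay":0,"az":0,"gripper":4.6},
  {"x":0,"y":0,"z":-0.03,"ax":0,"ay":0,"az":0,"gripper":4.6},
  {"x":0,"y":0,"z":2,"ax":0,"ay":0,"az":0,"gripper":4.6},
  {"x":0,"y":0,"z":5,"ax":0,"ay":0,"az":0,"gripper":5},
  {"x":0,"y":0,"z":8,"ax":0,"ay":0,"az":0,"gripper":7.2},
  {"x":0,"y":-3,"z":8.5,"ax":0,"ay":0,"az":0,"gripper":7.2},
  {"x":0,"y":-7,"z":8.5,"ax":0,"ay":0,"az":0,"gripper":7.2},
  {"x":0,"y":-11,"z":8.5,"ax":0,"ay":0,"az":0,"gripper":7.2},
])

```text
t: 12.27
ee_pos: [479.9, -24.4, 293.4]
tool_rot: [1.994, 2.426, 0.002]
contact_force: [1.2, -0.9, -0.3]
gripper_width: 71.8
finger_force: 0.0
```

Run:
```python
from look import *
c,W=wrist()
P=W[(W[...,2]>6)&(W[...,2]<22)&(np.hypot(W[...,0]-481,W[...,1]+96)<36)]
print('car',len(P),cv2.minEnclosingCircle(P[:,:2].astype(np.float32)) if len(P) else '')
c=camera('scene'); Q=cloud(c,c['extrinsics']).reshape(-1,3)
P=Q[(abs(Q[:,2]-28)<2)&(np.hypot(Q[:,0]-480,Q[:,1]-85)<45)]; print('plate',len(P),P.mean(0),cv2.minAreaRect(P[:,:2].astype(np.float32)))
P=Q[(abs(Q[:,2]-48)<2.5)&(np.hypot(Q[:,0]-480,Q[:,1]-85)<25)]; print('riser',len(P),P.mean(0),cv2.minEnclosingCircle(P[:,:2].astype(np.float32)))
P=Q[(Q[:,2]>54)&(Q[:,2]<72)&(np.hypot(Q[:,0]-480,Q[:,1]-85)<15)]; print('spindle',P.mean(0),len(P))
```

```text
t 12.3 ee [479.9 -24.4 293.4] yaxis 11.2 tilt [ 0.002  0.    -1.   ] w 71.8 F [ 1.2 -0.9 -0.3]
car 1966 ((481.45538330078125, -97.0418701171875), 27.937957763671875)
plate 247 [483.36118654  89.14083945  28.15867007] ((477.7013244628906, 85.50387573242188), (51.590694427490234, 50.355567932128906), 11.215252876281738)
riser 127 [480.50863954  88.16651349  47.86351473] ((478.92376708984375, 86.54534912109375), 17.341073989868164)
spindle [480.882525    86.28932534  63.0686171 ] 32
```

Call:
jog_arm([
  {"x":0.15,"y":-4,"z":0,"ax":0,"ay":0,"az":0,"gripper":7.2},
  {"x":0.15,"y":-7.25,"z":-1,"ax":0,"ay":0,"az":0,"gripper":7.2},
  {"x":0.15,"y":-7.25,"z":-4,"ax":0,"ay":0,"az":0,"gripper":7.2},
  {"x":0.15,"y":-7.25,"z":-7,"ax":0,"ay":0,"az":0,"gripper":7.2},
  {"x":0.15,"y":-7.25,"z":-9.5,"ax":0,"ay":0,"az":0,"gripper":7.2},
  {"x":0.15,"y":-7.25,"z":-11.2,"ax":0,"ay":0,"az":0,"gripper":7.2},
  {"x":0.15,"y":-7.25,"z":-12.0,"ax":0,"ay":0,"az":0,"gripper":7.2},
  {"x":0.15,"y":-7.25,"z":-12.0,"ax":0,"ay":0,"az":0,"gripper":7.2},
  {"x":0.15,"y":-7.25,"z":-12.0,"ax":0,"ay":0,"az":0,"gripper":7.2},
  {"x":0.15,"y":-7.25,"z":-12.0,"ax":0,"ay":0,"az":0,"gripper":7.2},
])

```text
t: 13.2
ee_pos: [481.8, -96.3, 173.5]
tool_rot: [1.997, 2.423, 0.001]
contact_force: [1.1, -0.3, 0.7]
gripper_width: 72.2
finger_force: 0.0
```

Call:
jog_arm([
  {"x":0,"y":0,"z":0,"ax":0,"ay":0,"az":0,"gripper":5.2},
  {"x":0,"y":0,"z":0,"ax":0,"ay":0,"az":0,"gripper":5.2},
  {"x":0,"y":0,"z":0,"ax":0,"ay":0,"az":0,"gripper":5.2},
  {"x":0,"y":0,"z":0,"ax":0,"ay":0,"az":0,"gripper":5.2},
  {"x":0,"y":0,"z":0,"ax":0,"ay":0,"az":0,"gripper":5.2},
])

```text
t: 13.62
ee_pos: [481.7, -96.4, 174.4]
tool_rot: [1.997, 2.422, 0.001]
contact_force: [-4.2, 0.2, 17.9]
gripper_width: 53.3
finger_force: 49.0
```

Call:
jog_arm([
  {"x":0,"y":0,"z":1,"ax":0,"ay":0,"az":0,"gripper":5.2},
  {"x":0,"y":0,"z":3.5,"ax":0,"ay":0,"az":0,"gripper":5.2},
  {"x":0,"y":0,"z":6,"ax":0,"ay":0,"az":0,"gripper":5.2},
  {"x":0,"y":0,"z":8.5,"ax":0,"ay":0,"az":0,"gripper":5.2},
  {"x":0,"y":3,"z":9.5,"ax":0,"ay":0,"az":0,"gripper":5.2},
  {"x":0,"y":6,"z":9.5,"ax":0,"ay":0,"az":0,"gripper":5.2},
  {"x":0,"y":9,"z":9.5,"ax":0,"ay":0,"az":0,"gripper":5.2},
  {"x":0,"y":12,"z":9.5,"ax":0,"ay":0,"az":0,"gripper":5.2},
  {"x":0,"y":15,"z":9.5,"ax":0,"ay":0,"az":0,"gripper":5.2},
  {"x":-0.15,"y":17.5,"z":9.5,"ax":0,"ay":0,"az":0,"gripper":5.2},
])

```text
t: 14.45
ee_pos: [479.7, 80.7, 268.7]
tool_rot: [1.997, 2.424, 0.003]
contact_force: [1.2, -0.4, -0.8]
gripper_width: 53.0
finger_force: 52.6
```

Call:
jog_arm([
  {"x":0,"y":0.7,"z":0,"ax":0,"ay":0,"az":0,"gripper":5.2},
  {"x":0,"y":0.7,"z":0,"ax":0,"ay":0,"az":0,"gripper":5.2},
  {"x":0,"y":0.7,"z":0,"ax":0,"ay":0,"az":0,"gripper":5.2},
  {"x":0,"y":0.7,"z":0,"ax":0,"ay":0,"az":0,"gripper":5.2},
])

```text
t: 14.78
ee_pos: [479.8, 84.1, 267.7]
tool_rot: [2.0, 2.422, -0.001]
contact_force: [-0.4, -0.2, -1.2]
gripper_width: 53.1
finger_force: 52.6
```

Run:
```python
from look import *
c,W=wrist(); cv2.imwrite('pics/w5.png',c['image'][:,:,::-1])
s=read_state(); e=s['ee_pos']
for lo in range(84,118,3):
    m=(c['image'].min(2)>90)&(W[...,2]>lo)&(W[...,2]<lo+3)&(np.hypot(W[...,0]-e[0],W[...,1]-e[1])<34)
    P=W[m]
    if len(P)>150: print(lo,len(P),P.mean(0).round(1),cv2.minEnclosingCircle(P[:,:2].astype(np.float32)))
```

```text
t 14.8 ee [479.8  84.1 267.7] yaxis 10.9 tilt [ 0.    -0.001 -1.   ] w 53.1 F [-0.4 -0.2 -1.2]
93 160 [478.2  94.5  94.9] ((478.7777404785156, 96.28387451171875), 23.152820587158203)
96 262 [478.7  94.9  97.5] ((478.9765625, 91.6819839477539), 26.656896591186523)
99 2080 [480.1  88.2 101.3] ((479.0574645996094, 88.06634521484375), 32.56326675415039)
102 3155 [480.   85.5 103.5] ((478.9687194824219, 88.89935302734375), 32.6556396484375)
105 1962 [480.   84.2 105.7] ((478.7732238769531, 89.54826354980469), 32.53419876098633)
```

View pics/w5.png

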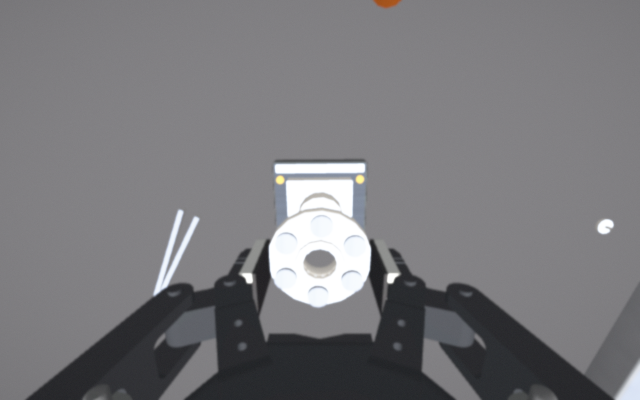

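The wrist view shows the carousel with its six stubs up in the pads, hole at (320,263), and the riser in line behind it. I'll check its tilt before lowering.

Run:
```python
from look import *
c,W=wrist()
m=(c['image'].min(2)>90)&(W[...,2]>96)&(W[...,2]<112)&(np.hypot(W[...,0]-480,W[...,1]-85.5)<26)&(np.hypot(W[...,0]-480,W[...,1]-85.5)>10)
P=W[m]
for _ in range(3):
    A=np.c_[P[:,:2]-[480,85.5],np.ones(len(P))]; k=np.linalg.lstsq(A,P[:,2],rcond=None)[0]; r=P[:,2]-A@k; print(len(P),k,r.std()); P=P[abs(r)<2.5*r.std()]
Q=W[m]; print(cv2.minAreaRect(Q[:,:2].astype(np.float32)))
# bore centre from its darker outline
K=c['K'];g=c['image'].min(2).astype(np.uint8)
roi=cv2.medianBlur(g,3)[235:290,290:350]; t,b=cv2.threshold(roi,0,255,cv2.THRESH_BINARY_INV+cv2.THRESH_OTSU)
n,l,st,ce=cv2.connectedComponentsWithStats(b); print(t,st,ce.round(1)+[290,235])
```

```text
t 14.8 ee [479.8  83.9 267.6] yaxis 10.9 tilt [-0.    -0.001 -1.   ] w 53.3 F [ 0.4 -0.8 -0.7]
6312 [ 7.94307602e-03 -3.20200052e-02  1.03155219e+02] 2.004711412483003
6176 [ 7.23229370e-03 -3.17469292e-02  1.03287219e+02] 1.8110519541130772
6122 [ 6.75900071e-03 -2.95070718e-02  1.03326241e+02] 1.7603784735232237
((480.07879638671875, 85.29777526855469), (51.7309455871582, 51.34660339355469), 15.436171531677246)
200.0 [[   0    0   60   55 2629]
 [  14   15   32   26  628]
 [   0   34    3    2    5]
 [  53   36    7    5   15]
 [  21   51   12    3   22]
 [  34   53    1    1    1]] [[319.4 261.8]
 [319.8 261.8]
 [290.8 269.6]
 [345.9 272.6]
 [316.5 286.8]
 [324.  288. ]]
```

Call:
jog_arm([
  {"x":0.05,"y":0.05,"z":-0.8,"ax":0,"ay":0,"az":0,"gripper":5.2},
  {"x":0.05,"y":0.05,"z":-1.6,"ax":0,"ay":0,"az":0,"gripper":5.2},
  {"x":0.05,"y":0.05,"z":-2.4,"ax":0,"ay":0,"az":0,"gripper":5.2},
  {"x":0.05,"y":0.05,"z":-3.1,"ax":0,"ay":0,"az":0,"gripper":5.2},
  {"x":0.05,"y":0.05,"z":-3.7,"ax":0,"ay":0,"az":0,"gripper":5.2},
  {"x":0.05,"y":0.05,"z":-4.1,"ax":0,"ay":0,"az":0,"gripper":5.2},
  {"x":0.05,"y":0.05,"z":-4.1,"ax":0,"ay":0,"az":0,"gripper":5.2},
  {"x":0.05,"y":0.05,"z":-4.1,"ax":0,"ay":0,"az":0,"gripper":5.2},
])

```text
t: 15.55
ee_pos: [480.2, 86.2, 226.3]
tool_rot: [-1.998, -2.424, 0.0]
contact_force: [1.0, -0.1, -0.7]
gripper_width: 52.5
finger_force: 52.6
```

Call:
jog_arm([
  {"x":0,"y":0,"z":-0.1,"ax":0,"ay":0,"az":0,"gripper":5.2},
  {"x":0,"y":0,"z":-0.2,"ax":0,"ay":0,"az":0,"gripper":5.2},
  {"x":0,"y":0,"z":-0.2,"ax":0,"ay":0,"az":0,"gripper":5.2},
])

```text
t: 15.8
ee_pos: [480.3, 86.0, 224.7]
tool_rot: [1.998, 2.424, 0.001]
contact_force: [-0.2, -0.9, -0.8]
gripper_width: 52.9
finger_force: 52.6
```

Call:
jog_arm([
  {"x":0,"y":0,"z":-0.05,"ax":0,"ay":0,"az":0,"gripper":5.2},
  {"x":0,"y":0,"z":-0.1,"ax":0,"ay":0,"az":0,"gripper":5.2},
  {"x":0,"y":0,"z":-0.1,"ax":0,"ay":0,"az":0,"gripper":5.2},
])

```text
t: 16.05
ee_pos: [480.3, 86.0, 223.5]
tool_rot: [1.998, 2.424, 0.0]
contact_force: [-0.3, 0.0, -0.0]
gripper_width: 53.1
finger_force: 52.6
```

Call:
jog_arm([
  {"x":0,"y":0,"z":-0.05,"ax":0,"ay":0,"az":0,"gripper":5.2},
  {"x":0,"y":0,"z":-0.1,"ax":0,"ay":0,"az":0,"gripper":5.2},
  {"x":0,"y":0,"z":-0.1,"ax":0,"ay":0,"az":0,"gripper":5.2},
])

```text
t: 16.3
ee_pos: [480.3, 86.1, 222.7]
tool_rot: [1.998, 2.424, 0.0]
contact_force: [-1.1, -0.3, 2.5]
gripper_width: 53.2
finger_force: 52.9
```

Call:
jog_arm([
  {"x":0,"y":0,"z":-0.05,"ax":0,"ay":0,"az":0,"gripper":5.2},
  {"x":0,"y":0,"z":-0.05,"ax":0,"ay":0,"az":0,"gripper":5.2},
  {"x":0,"y":0,"z":-0.05,"ax":0,"ay":0,"az":0,"gripper":6.8},
  {"x":0,"y":0,"z":-0.05,"ax":0,"ay":0,"az":0,"gripper":6.8},
  {"x":0,"y":0,"z":-0.05,"ax":0,"ay":0,"az":0,"gripper":6.8},
  {"x":0,"y":0,"z":1.5,"ax":0,"ay":0,"az":0,"gripper":6.8},
  {"x":0,"y":0,"z":4,"ax":0,"ay":0,"az":0,"gripper":6.8},
  {"x":0,"y":0,"z":6,"ax":0,"ay":0,"az":0,"gripper":6.8},
  {"x":0,"y":3,"z":6.5,"ax":0,"ay":0,"az":0.1,"gripper":4.2},
  {"x":0,"y":6,"z":6.5,"ax":0,"ay":0,"az":0.2,"gripper":4.2},
])

```text
t: 17.13
ee_pos: [481.1, 145.4, 289.2]
tool_rot: [1.745, 2.609, 0.002]
contact_force: [0.1, 1.2, 0.2]
gripper_width: 44.9
finger_force: 0.0
```

Call:
jog_arm([
  {"x":-0.5,"y":4,"z":0,"ax":0,"ay":0,"az":0.1,"gripper":4.2},
  {"x":-1,"y":8,"z":0,"ax":0,"ay":0,"az":0.2,"gripper":4.2},
  {"x":-1.5,"y":11,"z":0,"ax":0,"ay":0,"az":0.3,"gripper":4.2},
  {"x":-1.5,"y":11,"z":0,"ax":0,"ay":0,"az":0.3,"gripper":4.2},
  {"x":-1.5,"y":11,"z":0,"ax":0,"ay":0,"az":0.3,"gripper":4.2},
])

```text
t: 17.55
ee_pos: [464.5, 257.9, 287.4]
tool_rot: [-1.331, -2.845, -0.001]
contact_force: [-0.1, 0.0, -0.1]
gripper_width: 41.9
finger_force: 0.0
```

Run:
```python
from look import *
c,W=wrist(); cv2.imwrite('pics/w6.png',c['image'][:,:,::-1])
P=W[(abs(W[...,2]-26)<4)&(np.hypot(W[...,0]-462,W[...,1]-313)<22)]
print('cap',len(P),P.mean(0),cv2.minEnclosingCircle(P[:,:2].astype(np.float32)))
for n in('scene','top'):
    c=camera(n); Q=cloud(c,c['extrinsics']).reshape(-1,3)
    D=np.hypot(Q[:,0]-480,Q[:,1]-86)
    P=Q[(Q[:,2]>50)&(Q[:,2]<66)&(D<29)&(D>8)]
    if len(P)>50:
        A=np.c_[P[:,:2]-[480,86],np.ones(len(P))]; print(n,'car',len(P),P.mean(0),cv2.minEnclosingCircle(P[:,:2].astype(np.float32)),np.linalg.lstsq(A,P[:,2],rcond=None)[0])
    P=Q[(Q[:,2]>66)&(Q[:,2]<76)&(D<12)]; print('spindle',P.mean(0),len(P))
```

```text
t 17.6 ee [464.5 257.9 287.4] yaxis 39.8 tilt [-0.001  0.001 -1.   ] w 41.9 F [-0.1  0.  -0.1]
cap 761 [462.93158833 312.39926225  24.80941867] ((463.3065490722656, 312.2609558105469), 12.884836196899414)
scene car 536 [481.83849002  88.70529086  58.98231829] ((479.2279357910156, 87.16024780273438), 28.279460906982422) [-4.00421131e-02 -2.58988936e-02  5.91259994e+01]
spindle [480.36854489  86.28234277  68.92738114] 11
top car 530 [480.9601209   86.03140791  59.36131576] ((480.9647216796875, 86.35468292236328), 27.940990447998047) [ 2.53385156e-03 -2.92113398e-03  5.93589747e+01]
spindle [481.55249787  83.85352912  68.31344839] 14
```

View pics/w6.png

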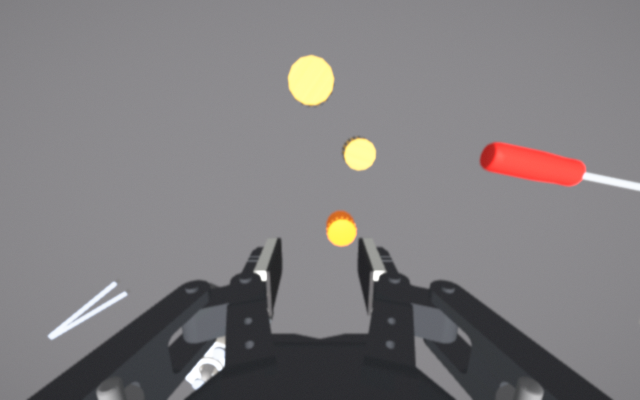

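The carousel is seated flat (top camera tilt under 0.003, centre on the spindle). The wrist view shows the small brass cap at (360,154), orange at (341,231) and the big brass one at (311,80). The fingers will close clear of both neighbours.

Call:
jog_arm([
  {"x":-0.15,"y":4,"z":0,"ax":0,"ay":0,"az":0,"gripper":4.2},
  {"x":-0.15,"y":5.5,"z":0,"ax":0,"ay":0,"az":0,"gripper":4.2},
  {"x":-0.15,"y":5.5,"z":-2,"ax":0,"ay":0,"az":0,"gripper":4.2},
  {"x":-0.15,"y":5.5,"z":-4,"ax":0,"ay":0,"az":0,"gripper":4.2},
  {"x":-0.15,"y":5.5,"z":-6,"ax":0,"ay":0,"az":0,"gripper":4.2},
  {"x":-0.15,"y":5.5,"z":-6,"ax":0,"ay":0,"az":0,"gripper":4.2},
  {"x":-0.15,"y":5.5,"z":-6,"ax":0,"ay":0,"az":0,"gripper":4.2},
])

```text
t: 18.28
ee_pos: [464.0, 309.6, 227.0]
tool_rot: [-1.339, -2.841, 0.004]
contact_force: [0.5, 0.2, 0.3]
gripper_width: 41.8
finger_force: 0.0
```

Call:
jog_arm([
  {"x":-0.1,"y":0.2,"z":-1,"ax":0,"ay":0,"az":0,"gripper":4.2},
  {"x":-0.1,"y":0.2,"z":-2.5,"ax":0,"ay":0,"az":0,"gripper":4.2},
  {"x":-0.1,"y":0.2,"z":-4,"ax":0,"ay":0,"az":0,"gripper":4.2},
  {"x":-0.1,"y":0.2,"z":-4.5,"ax":0,"ay":0,"az":0,"gripper":4.2},
  {"x":-0.1,"y":0.2,"z":-4.5,"ax":0,"ay":0,"az":0,"gripper":4.2},
])

```text
t: 18.7
ee_pos: [462.7, 312.7, 182.1]
tool_rot: [-1.337, -2.843, 0.001]
contact_force: [-0.6, -0.0, 1.1]
gripper_width: 42.1
finger_force: 0.0
```

Call:
jog_arm([
  {"x":0,"y":0,"z":0,"ax":0,"ay":0,"az":0,"gripper":2.2},
  {"x":0,"y":0,"z":0,"ax":0,"ay":0,"az":0,"gripper":2.2},
  {"x":0,"y":0,"z":0,"ax":0,"ay":0,"az":0,"gripper":2.2},
  {"x":0,"y":0,"z":0,"ax":0,"ay":0,"az":0,"gripper":2.2},
  {"x":0,"y":0,"z":0,"ax":0,"ay":0,"az":0,"gripper":2.2},
  {"x":0,"y":0,"z":1,"ax":0,"ay":0,"az":0,"gripper":2.2},
  {"x":0,"y":0,"z":3.5,"ax":0,"ay":0,"az":0,"gripper":2.2},
  {"x":0,"y":0,"z":6.5,"ax":0,"ay":0,"az":0,"gripper":2.2},
  {"x":0,"y":0,"z":9.5,"ax":0,"ay":0,"az":0,"gripper":2.2},
  {"x":0.2,"y":-2,"z":9.5,"ax":0,"ay":0,"az":0,"gripper":2.2},
])

```text
t: 19.53
ee_pos: [464.6, 298.2, 284.2]
tool_rot: [1.329, 2.844, 0.017]
contact_force: [0.1, 2.9, -0.3]
gripper_width: 24.0
finger_force: 49.2
```

Call:
jog_arm([
  {"x":0.4,"y":-3,"z":0,"ax":0,"ay":0,"az":0,"gripper":2.2},
  {"x":0.7,"y":-6.5,"z":0,"ax":0,"ay":0,"az":0,"gripper":2.2},
  {"x":1,"y":-10,"z":0,"ax":0,"ay":0,"az":0,"gripper":2.2},
  {"x":1.3,"y":-13.5,"z":0,"ax":0,"ay":0,"az":0,"gripper":2.2},
  {"x":1.5,"y":-17,"z":0,"ax":0,"ay":0,"az":0,"gripper":2.2},
  {"x":1.6,"y":-19.5,"z":0,"ax":0,"ay":0,"az":0,"gripper":2.2},
  {"x":1.6,"y":-20.7,"z":0,"ax":0,"ay":0,"az":0,"gripper":2.2},
  {"x":1.6,"y":-20.7,"z":0,"ax":0,"ay":0,"az":0,"gripper":2.2},
  {"x":1.6,"y":-20.7,"z":0,"ax":0,"ay":0,"az":0,"gripper":2.2},
  {"x":1.6,"y":-20.7,"z":0,"ax":0,"ay":0,"az":0,"gripper":2.2},
])

```text
t: 20.37
ee_pos: [480.7, 87.1, 278.1]
tool_rot: [1.335, 2.843, 0.002]
contact_force: [-0.9, 0.2, -0.6]
gripper_width: 24.1
finger_force: 49.2
```

Run:
```python
from look import *
c,W=wrist(); cv2.imwrite('pics/w7.png',c['image'][:,:,::-1]); s=read_state(); e=s['ee_pos']
I=c['image'].astype(int); m=(I[...,0]-I[...,2]>60)&(np.hypot(W[...,0]-e[0],W[...,1]-e[1])<22)&(W[...,2]>85)&(W[...,2]<135)
P=W[m]; h,b=np.histogram(P[:,2],bins=np.arange(85,136,2)); print(h); z=b[h.argmax()]+1
T=P[abs(P[:,2]-z)<2.5]; print(z,len(T),T.mean(0),cv2.minEnclosingCircle(T[:,:2].astype(np.float32)),cv2.minAreaRect(T[:,:2].astype(np.float32)))
A=np.c_[T[:,:2]-T[:,:2].mean(0),np.ones(len(T))]; print('tilt',np.linalg.lstsq(A,T[:,2],rcond=None)[0])
```

```text
t 20.4 ee [480.7  87.1 278.1] yaxis 39.7 tilt [ 0.001  0.001 -1.   ] w 24.1 F [-0.9  0.2 -0.6]
[   0    0    0    0    0    5   12   17   22   18   27   26   29   29
   26   67  403 1354   12   15    6    0    0    0    0]
120 1751 [481.22971249  87.70989279 119.45571843] ((481.5643005371094, 87.11515808105469), 13.026135444641113) ((481.8525085449219, 87.12322998046875), (24.023746490478516, 25.576427459716797), 40.20743179321289)
tilt [ 4.93278309e-03 -8.79914358e-03  1.19455718e+02]
```

View pics/w7.png

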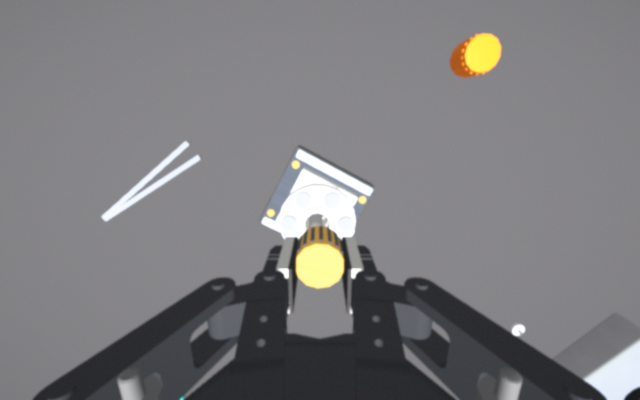

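The wrist view shows the cap upright in the pads at (320,265), with the carousel and spindle tip in line behind it. I'll shift about 1 mm and lower.

Call:
jog_arm([
  {"x":-0.05,"y":-0.13,"z":-0.6,"ax":0,"ay":0,"az":0,"gripper":2.2},
  {"x":-0.05,"y":-0.13,"z":-1.3,"ax":0,"ay":0,"az":0,"gripper":2.2},
  {"x":-0.05,"y":-0.13,"z":-1.9,"ax":0,"ay":0,"az":0,"gripper":2.2},
  {"x":-0.05,"y":-0.13,"z":-2.3,"ax":0,"ay":0,"az":0,"gripper":2.2},
  {"x":-0.05,"y":-0.13,"z":-2.5,"ax":0,"ay":0,"az":0,"gripper":2.2},
  {"x":-0.05,"y":-0.13,"z":-2.7,"ax":0,"ay":0,"az":0,"gripper":2.2},
  {"x":-0.05,"y":-0.13,"z":-2.8,"ax":0,"ay":0,"az":0,"gripper":2.2},
  {"x":-0.05,"y":-0.13,"z":-2.8,"ax":0,"ay":0,"az":0,"gripper":2.2},
])

```text
t: 21.08
ee_pos: [480.2, 84.8, 249.4]
tool_rot: [-1.336, -2.843, 0.0]
contact_force: [-0.2, 0.1, -0.7]
gripper_width: 24.2
finger_force: 49.2
```

Call:
jog_arm([
  {"x":0,"y":0,"z":-0.1,"ax":0,"ay":0,"az":0,"gripper":2.2},
  {"x":0,"y":0,"z":-0.2,"ax":0,"ay":0,"az":0,"gripper":2.2},
  {"x":0,"y":0,"z":-0.3,"ax":0,"ay":0,"az":0,"gripper":2.2},
  {"x":0,"y":0,"z":-0.3,"ax":0,"ay":0,"az":0,"gripper":2.2},
  {"x":0,"y":0,"z":-0.3,"ax":0,"ay":0,"az":0,"gripper":2.2},
])

```text
t: 21.5
ee_pos: [480.2, 84.7, 246.5]
tool_rot: [1.337, 2.843, -0.0]
contact_force: [0.8, 0.4, -1.1]
gripper_width: 24.0
finger_force: 49.2
```

Call:
jog_arm([
  {"x":0,"y":0,"z":-0.05,"ax":0,"ay":0,"az":0,"gripper":2.2},
  {"x":0,"y":0,"z":-0.1,"ax":0,"ay":0,"az":0,"gripper":2.2},
  {"x":0,"y":0,"z":-0.1,"ax":0,"ay":0,"az":0,"gripper":2.2},
])

```text
t: 21.75
ee_pos: [480.3, 84.8, 245.6]
tool_rot: [1.336, 2.843, 0.0]
contact_force: [0.1, -0.6, 1.6]
gripper_width: 23.9
finger_force: 49.4
```

Call:
jog_arm([
  {"x":0,"y":0,"z":-0.05,"ax":0,"ay":0,"az":0,"gripper":2.2},
  {"x":0,"y":0,"z":-0.07,"ax":0,"ay":0,"az":0,"gripper":2.2},
  {"x":0,"y":0,"z":-0.07,"ax":0,"ay":0,"az":0,"gripper":2.2},
])

```text
t: 22.0
ee_pos: [480.3, 84.9, 245.5]
tool_rot: [1.336, 2.842, -0.0]
contact_force: [-2.0, -1.4, 11.0]
gripper_width: 23.7
finger_force: 50.3
```

Run:
```python
from look import *
state(); c=camera('scene'); crop(c,290,130,120,100,6,'p2.png')
```

```text
t 22.0 ee [480.3  84.9 245.5] yaxis 39.6 tilt [ 0.001 -0.    -1.   ] w 23.7 F [-2.  -1.4 11. ]
```

View pics/p2.png

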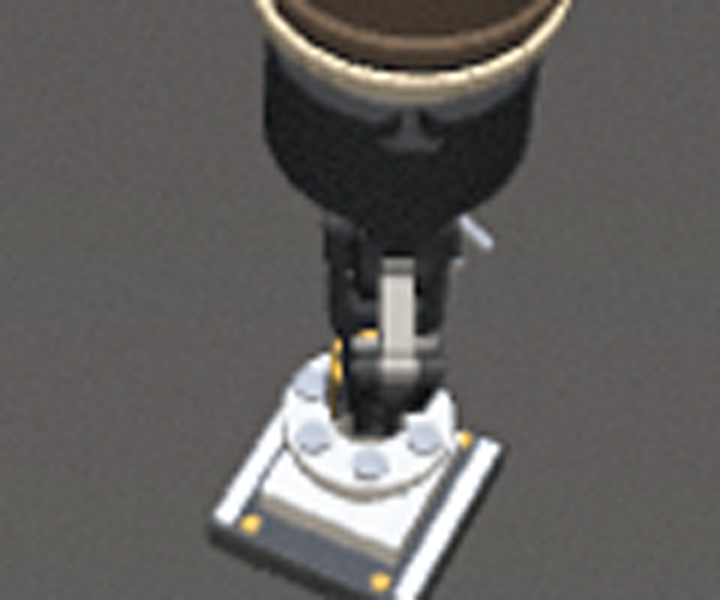

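The scene crop shows the cap down on the hub between the stubs, with the stack level. The contact height matches the hub (a cap caught on the spindle tip would sit 9 mm higher). Releasing.

Call:
jog_arm([
  {"x":0,"y":0,"z":-0.07,"ax":0,"ay":0,"az":0,"gripper":4},
  {"x":0,"y":0,"z":0,"ax":0,"ay":0,"az":0,"gripper":4},
  {"x":0,"y":0,"z":0,"ax":0,"ay":0,"az":0,"gripper":4},
  {"x":0,"y":0,"z":0,"ax":0,"ay":0,"az":0,"gripper":4},
  {"x":0,"y":0,"z":2,"ax":0,"ay":0,"az":0,"gripper":4},
  {"x":0,"y":0,"z":5,"ax":0,"ay":0,"az":0,"gripper":4},
  {"x":0,"y":0,"z":8,"ax":0,"ay":0,"az":0,"gripper":4},
  {"x":2,"y":3,"z":9,"ax":0,"ay":0,"az":0,"gripper":4},
  {"x":4,"y":6,"z":9,"ax":0,"ay":0,"az":0,"gripper":4},
  {"x":6,"y":9,"z":9,"ax":0,"ay":0,"az":0,"gripper":4},
])

```text
t: 22.88
ee_pos: [541.4, 175.0, 336.0]
tool_rot: [1.34, 2.839, 0.001]
contact_force: [1.1, -0.8, 0.7]
gripper_width: 39.7
finger_force: 0.0
```

Call:
jog_arm([
  {"x":2,"y":3.5,"z":0,"ax":0,"ay":0,"az":0,"gripper":4},
  {"x":4,"y":7,"z":0,"ax":0,"ay":0,"az":0,"gripper":4},
  {"x":5,"y":10,"z":0,"ax":0,"ay":0,"az":0,"gripper":4},
  {"x":5,"y":10,"z":0,"ax":0,"ay":0,"az":0,"gripper":4},
  {"x":5,"y":10,"z":0,"ax":0,"ay":0,"az":0,"gripper":4},
  {"x":5,"y":10,"z":0,"ax":0,"ay":0,"az":0,"gripper":4},
])

```text
t: 23.38
ee_pos: [590.1, 274.5, 334.2]
tool_rot: [-1.336, -2.843, 0.002]
contact_force: [-0.7, 0.2, 0.1]
gripper_width: 39.8
finger_force: 0.0
```

Run:
```python
from look import *
state(); cs=[]
for n,u,v in(('scene',300,150),('top',240,190)):
    c=camera(n); cs.append(cv2.resize(c['image'][v:v+90,u:u+90],None,fx=4.4,fy=4.4)); Q=cloud(c,c['extrinsics']).reshape(-1,3); D=np.hypot(Q[:,0]-480.5,Q[:,1]-86)
    for k,a,b,r in(('cap',84,94,16),('car',54,63,29),('plate',26,30,36)):
        P=Q[(Q[:,2]>a)&(Q[:,2]<b)&(D<r)]; print(n,k,len(P),P.mean(0).round(1),np.round(cv2.minEnclosingCircle(P[:,:2].astype(np.float32))[0],1))
    J=Q[(Q[:,2]>45)&(Q[:,2]<56)&(np.hypot(Q[:,0]-453,Q[:,1]+301)<40)]; print('jar',J.mean(0).round(1),len(J))
cv2.imwrite('pics/fin.png',np.hstack(cs)[:,:,::-1])
```

```text
t 23.4 ee [590.1 274.5 334.2] yaxis 39.7 tilt [-0.001 -0.001 -1.   ] w 39.8 F [-0.7  0.2  0.1]
scene cap 130 [480.4  86.7  87.8] [479.9  86.3]
scene car 355 [486.2  91.4  59. ] [479.7  86.7]
scene plate 149 [492.4  92.7  28. ] [478.8  87.1]
jar [ 452.3 -300.    49.7] 190
top cap 0 [nan nan nan] [0. 0.]
top car 0 [nan nan nan] [0. 0.]
top plate 0 [nan nan nan] [0. 0.]
jar [ 453.3 -301.6   49.4] 293<stdin>:6: RuntimeWarning: Mean of empty slice.
  ret = um.true_divide(
```

View pics/fin.png

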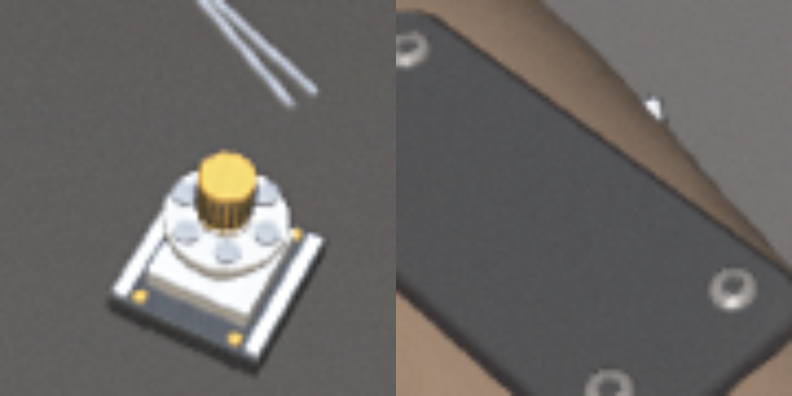

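The left crop (scene) shows the full stack centred and level, with the cap top at 88 mm as expected; the arm hides it in the top view. The jar has not moved, and the arm is clear.

```bash
python3 -c "from station import *; print(job_done())"
```

```text
the job is handed in; nothing more can be done
None
```

The specimen holder is built on the square-based stage: plate, riser, carousel with stubs up, and brass cap, each lowered until it sat flat. The jar was left untouched, and the job was handed in at about 23 s.

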